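Push the spacer row home and shut the gate

TASK

Push the row of four steel spacer rings along the assembly channel as one train, pushing with the fingertips only against the rearmost ring from behind, until the front ring is hard against the end stop and the row is closed up. Then push the gate arm round until it lies fully across the channel behind the row. Do not grip or lift any ring, do not touch the other three, and leave the spare ring, tools and other parts around undisturbed.

Things in the scene. Friction and masses are not known exactly. Their poses are not given: they have to be found in the camera images.
- channel: fixed grey-painted steel channel 380 mm long along its x, end stop (block 25 mm long, 56 wide, top at z = 48 mm) at the +x end, -x end open; origin at the centre of its underside on the bench, z up. Floor top at z = 6 mm; side walls 7 mm thick, inner faces at y = +-21, tops at z = 18 mm, so rings stand 18 mm proud. Stop pin for the gate, 8 mm thick, top z = 38, at x = 5.5, y = -33 mm
- stop_face (a point): middle of the top edge of the end stop's face, 48 mm above the bench, at x = 165, y = 0 mm in the channel's frame. With the row home the ring centres are at channel x = 145, 105, 65 and 25 mm
- gate_pivot (a point): on the upright pivot of the gate, outside the +y wall of the channel, at x = -3, y = 42 mm in the channel's frame, 42 mm above the bench (the top of the gate arm)
- gate_end (a point): the free end of the gate arm, 74 mm from the pivot, at the arm's top edge (42 mm above the bench). The arm is a flat steel bar on edge, 8 mm thick, from 20 to 42 mm above the bench
- gate (a joint): gate arm angle (rad), growing anticlockwise from above. 0: beside the channel, parallel to it, pointing to channel -x; negative (to -0.7): swung outward. 1.571: hard limit, square across the channel, front face at channel x = +1 mm, 4 mm behind the rear ring when the row is home. No spring; friction 0.12 N m (2 to 3 N at mid-arm); stays where left
- ring1: plain steel spacer ring, 40 mm outside diameter, 22 mm bore, 30 mm tall, about 0.2 kg, standing with its axis upright on the channel floor; origin at the centre of its underside. Front ring, nearest the stop
- ring2: plain steel spacer ring, 40 mm outside diameter, 22 mm bore, 30 mm tall, about 0.2 kg, standing with its axis upright on the channel floor; origin at the centre of its underside. Second in the row, touching ring1
- ring3: plain steel spacer ring, 40 mm outside diameter, 22 mm bore, 30 mm tall, about 0.2 kg, standing with its axis upright on the channel floor; origin at the centre of its underside. Third in the row, touching ring2
- ring4: plain steel spacer ring, 40 mm outside diameter, 22 mm bore, 30 mm tall, about 0.2 kg, standing with its axis upright on the channel floor; origin at the centre of its underside. Rearmost ring, touching ring3, the one to push on. The row starts 60 to 115 mm short of the stop. Sliding the row takes about 2 to 8 N
- spare_ring: a fifth, identical spacer ring (40 mm diameter, 30 mm tall) standing on the bench beside the channel, not part of the row; origin at the centre of its underside. Bystander
- socket: steel wrench socket, 26 mm diameter, 38 mm tall, upright; origin at the centre of its underside. Bystander
- gear: stepped steel gear wheel, 66 mm diameter, 28 mm tall, lying flat; origin at the centre of its underside. Bystander
- spray_bottle: white spray bottle with black head, 72 mm diameter, 190 mm tall, standing beyond the stop end of the channel, 100 to 140 mm to the -y side of its centre line; origin at the centre of its underside. Bystander
- screwdriver: black-handled screwdriver, 190 mm long along its x, lying beside the channel on the -y side. Bystander
- hammer: hammer lying along x at the robot's left. Bystander
- wrench: open-ended wrench 200 mm long lying along x at the robot's right. Bystander
Mind the look-alikes: they are no part of the job. What is shaped like the ring4 but pink is not meant. What is shaped like the ring1 but red is not meant.

How it is judged:
By the outcome, as a careful person would: the job done as asked, in the order asked, and still so for the second after the job is handed in, with the robot touching nothing.
It also fails if it takes over 54 s, if anything falls off the work surface, if the arm or the gripper's body presses on something with over 40 N, if the wrist force passes 120 N, or if a joint passes its speed limit or range.

ROBOT

A 6-joint arm with a two-finger parallel gripper is mounted at the origin on the work surface. World frame = base frame: x ahead of the robot, y to its left, z up, the work surface at z = 0. Lengths are in mm, angles in rad, forces in N, time in s.
With the tool pointing down it reaches from about 300 to 875 mm from the base axis. Payload 6.4 kg.
Tool frame: the origin (TCP) lies midway between the tips of the shut fingers; the grasp point (between the pads) lies 19 mm behind it; y points along the fingers, x is the direction in which the jaws open and shut, and the axes are right-handed (so a half turn about y gives the same grasp; the last joint's range is limited). The gripper opens to 88 mm and grips with 3 to 60 N. Pads are 18 mm wide; open, the fingers measure 123 mm over their backs; the gripper's body (75 mm by 187 mm) begins 45 mm behind the grasp point.
Start: joints at [-1.415, 0.181, 1.607, -0, 1.354, -0.206], TCP at [203.543, -537.784, 238.714] pointing down, gripper open.
Joint ranges: [-2.99, 2.99], [-0.89, 2.07], [0.3, 2.58], [-1.14, 4.28], [0, 2.63], [-3.12, 3.12]. Speed limits (rad/s): [2.57, 2.57, 3.01, 3.14, 3.14, 3.14].

INTERFACE

Orientations are given as a rotation vector (axis times angle).
In Python, from station import * gives the robot as it stands.
- The arm moves only by the tool carry_out, never from a script. Its argument "steps" is a list of rows, each a list of 3 entries, a list of its own where there are three numbers: the shift along the tool's x, y, z in cm, then the turn, a rotation vector about the tool's x, y, z in rad, then the finger opening in cm, from 0 to 8.81. A call has 1 to 20 rows; each row is the pose to reach, as a shift and turn from the pose commanded when the call began, along the tool's axes at that moment; what a row does not reach only later rows make up. A row lasts 1/10 s, in which the tool goes at most 50 mm and 8.59 degrees, less where a joint would pass 70% of its speed; a pose out of reach is approached as far as the arm can. A call with a gripper value outside its range is refused whole. The fingers move at their own pace and stop on an object; "squeeze" is the grip in N (left out, the last holds). Time passes only in rows, so rows that repeat a pose let the fingers close. It gives the time, the measured TCP pose, the force and the opening at its end, in the units of the state.
- get_state(): the state, without advancing time (a new reading comes with each control period).
- grab_frame(name): name is "side" or "top"; returns a dict with "pixels" (384x512x3 uint8, red, green, blue), "range_z" (384x512 float32, mm along the optical axis (not along the pixel's ray), 0 where there is no reading), "intrinsics" (3x3 intrinsics, pixels), "position" and "rotation" of the camera in the world. Camera axes: x right, y down, z forward; pixel columns grow to the right and rows downward; lengths in mm; the calibration is good to about 2 mm. A picture is of the moment at which its call begins.
- close_job(): hands the job in, once; it reports no verdict.
The state is a dict: "t": time; "joints": joint angles; "joint_vel": joint speeds; "effort": joint torques, N m; "tcp_pos": TCP position; "tcp_rot": TCP orientation; "contact_force": force on the tool from outside, world axes, zero at the start; "ft_torque": the same for the moment, N m; "grip_width": opening from 0.0 (shut) to 1.0 (fully open).
Only numpy, scipy, OpenCV 4.12 (cv2) and the standard library are available. Lean on these libraries where they do the work, as an engineer would, in place of code of your own. Each camera call takes 0.05 s, during which the arm holds its last target.

## Working session

There is one attempt and no reset: what is moved stays moved. The work goes in short steps, Python scripts to look and compute and a tool call to move; the robot and the scene stay as the last step left them, time stands still between calls to the robot, and variables do not carry over. Pictures are saved under pics/ and viewed, and the job is handed in when it is done.

Besides the shell and the picture viewer there is one more tool, called after "Emit:" as a command line: name --argument value ..., lists and objects as JSON in quotes. carry_out: Moves the arm, as the interface text tells. Its arguments: {"type":"object","properties":{"steps":{"type":"array"},"squeeze":{"type":"number"}},"required":["steps"]}

```bash
mkdir -p pics; ls; python3 - <<'E'
from station import *
import cv2,numpy as np
s=get_state(); print({k:np.round(v,3) for k,v in s.items()})
for n in("top","side"):
    f=grab_frame(n); cv2.imwrite(f"pics/{n}0.png",cv2.resize(f["pixels"][:,:,::-1],(800,600),interpolation=cv2.INTER_CUBIC))
    np.savez(f"{n}0.npz",**f); print(n,f["intrinsics"],f["position"],f["rotation"])
E
```

```text
pics
{'t': np.float64(0.0), 'joints': array([-1.415,  0.182,  1.608, -0.   ,  1.354, -0.206]), 'joint_vel': array([ 0.   , -0.   ,  0.001,  0.001,  0.001,  0.   ]), 'effort': array([-1.0000e-03, -4.3387e+01, -3.4185e+01,  7.0000e-02,  3.8000e-02,
       -0.0000e+00]), 'tcp_pos': array([ 203.446, -537.259,  237.841]), 'tcp_rot': array([-1.358,  0.939, -0.938]), 'contact_force': array([ 0.048, -0.241, -0.075]), 'ft_torque': array([0.034, 0.015, 0.021]), 'grip_width': np.float64(0.996)}
top [[487.13715016   0.         256.68693102]
 [  0.         487.13715016 188.62945358]
 [  0.           0.           1.        ]] [ 394.67354349   20.23993698 1381.49893787] [-2.10982179  2.16828183 -0.11603755]
side [[412.64581148   0.         260.07001842]
 [  0.         412.64581148 192.70833929]
 [  0.           0.           1.        ]] [479.86230614 949.65825384 840.72731339] [-0.1807776   2.78726523 -1.3255225 ]
```

View pics/top0.png

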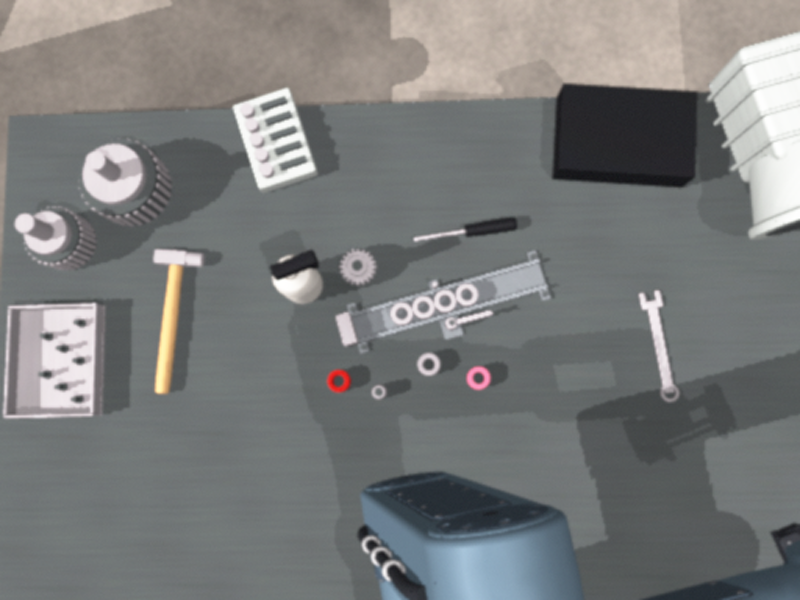

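View pics/side0.png

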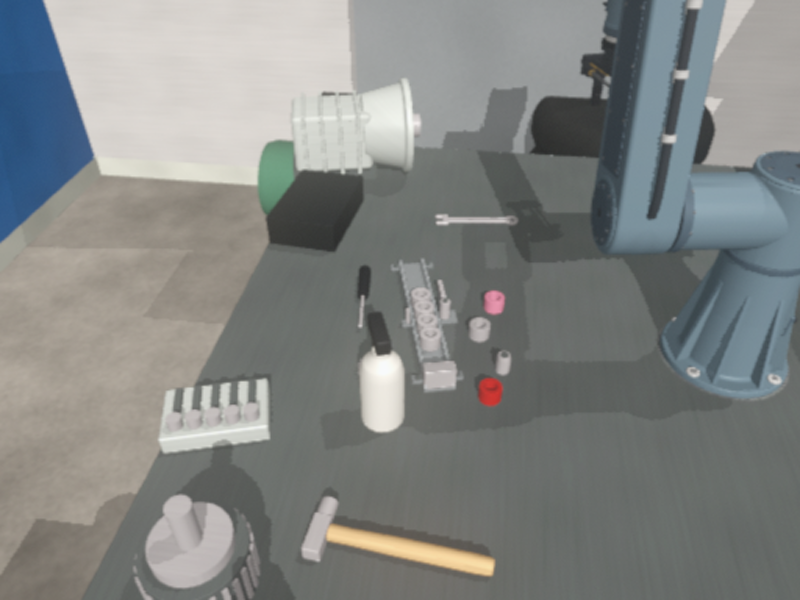

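The top view at 800x600 shows the grey row in the channel at (401,313), (423,307), (445,301) and (467,295). The stop is at (346,328) and the open end at (543,278). The gate pivot is at (450,323), with its arm pointing to (492,313). Off the channel are the grey spare ring (429,364), the pink ring (478,378), the red ring (339,381) and the socket (378,392). Ring4 is the grey ring in the channel farthest from the stop, at (467,295). I'll check that in a crop and measure.

```bash
cat > h.py <<'E'
import numpy as np,cv2
from scipy.spatial.transform import Rotation as R
def ray(f,u,v,z):
    K=f["intrinsics"];Rm=R.from_rotvec(f["rotation"]).as_matrix()if np.shape(f["rotation"])==(3,) else f["rotation"]
    d=Rm@np.linalg.inv(K)@np.array([u,v,1.]);p=np.array(f["position"]);return (p+d*(z-p[2])/d[2])
def proj(f,P):
    Rm=R.from_rotvec(f["rotation"]).as_matrix();c=Rm.T@(np.array(P,float)-f["position"]);q=f["intrinsics"]@c;return q[:2]/q[2]
def cloud(f):
    z=f["range_z"];v,u=np.indices(z.shape);K=f["intrinsics"]
    c=np.stack([(u-K[0,2])*z/K[0,0],(v-K[1,2])*z/K[1,1],z],-1)
    return c@R.from_rotvec(f["rotation"]).as_matrix().T+f["position"]
E
python3 - <<'E'
from h import *
f=dict(np.load("top0.npz"))
img=f["pixels"][:,:,::-1]
c=img[150:245,205:365]; cv2.imwrite("pics/crop0.png",cv2.resize(c,(800,475),interpolation=cv2.INTER_CUBIC))
P=cloud(f)
g=cv2.cvtColor(img,cv2.COLOR_BGR2GRAY)
# height map stats in the crop
Z=P[150:245,205:365,2]; cv2.imwrite("pics/hz0.png",cv2.resize(np.clip(Z*4,0,255).astype(np.uint8),(800,475),interpolation=cv2.INTER_NEAREST))
s=dict(np.load("side0.npz"));c=s["pixels"][160:260,240:340,::-1];cv2.imwrite("pics/crops0.png",cv2.resize(c,(600,600),interpolation=cv2.INTER_CUBIC))
E
```

```text
(no output)
```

View pics/crop0.png

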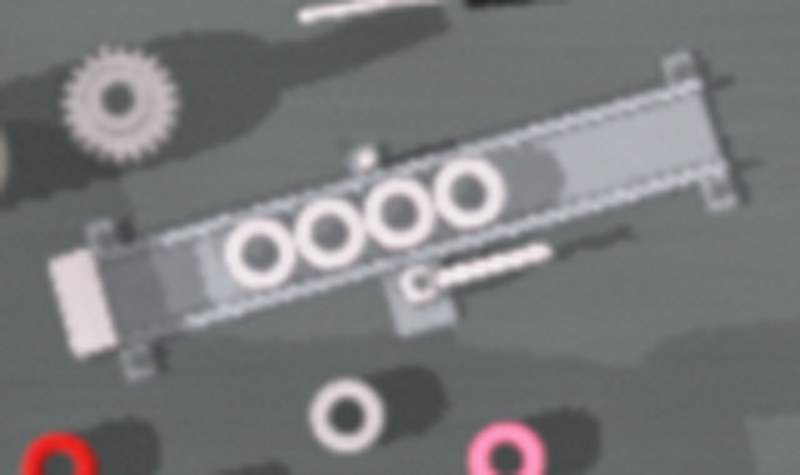

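View pics/hz0.png

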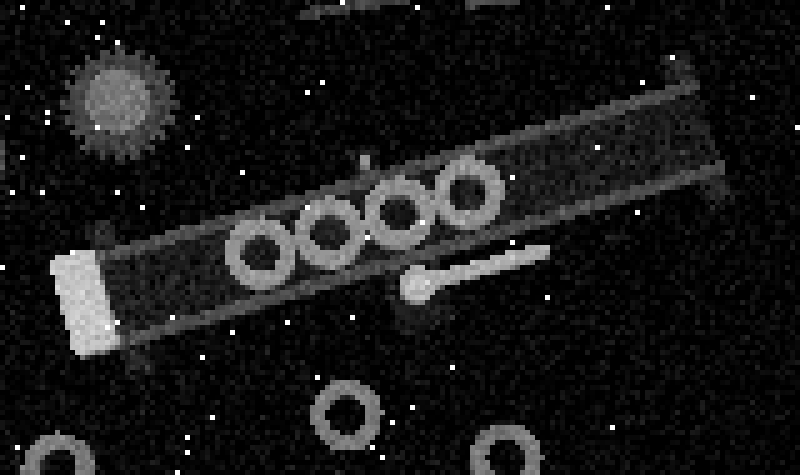

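View pics/crops0.png

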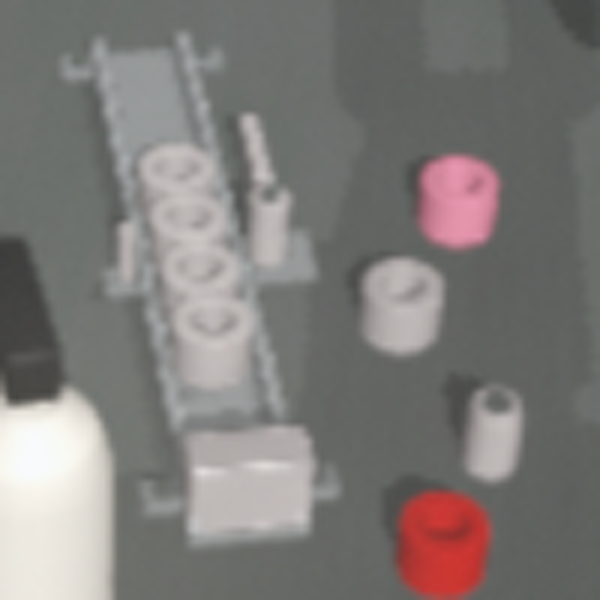

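The crop confirms it: ring4 is the grey ring at crop (470,191), at the open-end side of the row. The stop block is at (84,302), the gate hub at (420,284), the arm end at (548,250) and the stop pin at (365,158). Next, I'll fit the channel frame.

```bash
cat >> h.py <<'E'
def rings(f,thr=185,box=None):
    img=f["pixels"][:,:,::-1];hsv=cv2.cvtColor(img,cv2.COLOR_BGR2HSV)
    P=cloud(f);m=((P[...,2]>27)&(P[...,2]<44)&(img.min(2)>150)).astype(np.uint8)
    out=[];cs,h=cv2.findContours(cv2.resize(m,None,fx=4,fy=4,interpolation=cv2.INTER_NEAREST),cv2.RETR_CCOMP,cv2.CHAIN_APPROX_NONE)
    return cs,h
E
python3 - <<'E'
from h import *
f=dict(np.load("top0.npz"));img=f["pixels"][:,:,::-1];P=cloud(f)
g=cv2.cvtColor(img,cv2.COLOR_BGR2GRAY)
k=5;G=cv2.resize(g[150:245,205:365],None,fx=k,fy=k,interpolation=cv2.INTER_CUBIC)
G=cv2.GaussianBlur(G,(5,5),1)
def tow(x,y,z): return ray(f,(x+.5)/k-.5+205,(y+.5)/k-.5+150,z)
c=cv2.HoughCircles(G,cv2.HOUGH_GRADIENT,1,50,param1=100,param2=18,minRadius=30,maxRadius=42)[0]
W=[]
for x,y,r in c: w=tow(x,y,36);W.append(w);print(np.round([x,y,r]),np.round(w,1))
# stop block
m=(P[...,2]>41)&(P[...,2]<56);m[:, :205]=0;m[:,230:]=0;m[:195]=0;m[225:]=0
b=cv2.minAreaRect(np.argwhere(m)[:,::-1].astype(np.float32));print("stop px",b)
q=cv2.boxPoints(b);print([np.round(ray(f,*p,48),1) for p in q])
# walls: pts of height 12..25
m=(P[...,2]>13)&(P[...,2]<24)&(g>130);ys,xs=np.nonzero(m);s=(xs>225)&(xs<350)&(ys>160)&(ys<222)
pw=np.array([ray(f,x,y,18)[:2] for x,y in zip(xs[s],ys[s])]);np.save("pw.npy",pw);print(len(pw))
E
```

```text
[346. 414.  36.] [454.5   9.9  36. ]
[506. 462.  39.] [426.5 -77.5  36. ]
[468. 192.  35.] [576.3 -62.2  36. ]
[330. 234.  34.] [555.   15.7  36. ]
[260. 254.  34.] [545.   54.9  36. ]
[400. 212.  37.] [565.6 -24.1  36. ]
stop px ((221.29615783691406, 209.91925048828125), (19.996919631958008, 9.209108352661133), 74.74488067626953)
[array([543.7, 171.4,  48. ]), array([549.7, 146.7,  48. ]), array([496. , 133.1,  48. ]), array([490. , 157.7,  48. ])]
742
```

```bash
cat >> h.py <<'E'
th=None
E
python3 - <<'E'
from h import *
from station import *
f=dict(np.load("top0.npz"));img=f["pixels"][:,:,::-1];P=cloud(f)
s=get_state();Rm=R.from_rotvec(s["tcp_rot"]).as_matrix();print("tool axes cols\n",Rm.round(3),s["tcp_pos"])
pw=np.load("pw.npy")
# wall lines: split by row line
a=np.array([545,54.9]);
d=np.array([-31.3,117.1]);d/=np.linalg.norm(d);n=np.array([-d[1],d[0]]) # channel y
t=(pw-a)@n;x=(pw-a)@d
for sg in(1,-1):
    L=pw[(abs(t*sg-24.5)<7)&(x>-220)&(x<70)]
    l=cv2.fitLine(L.astype(np.float32),cv2.DIST_HUBER,0,.01,.01).ravel();v=l[:2]*np.sign(l[1]);print(sg,len(L),np.degrees(np.arctan2(v[1],v[0])),(l[2:]-a)@n, (l[2:]-a)@d)
# -x end of channel, gate arm, objects
for nm,p,z in(("hub",(418,284),42),("armend",(549,250),42),("pin",(365,158),38),("chan -x end +y",(723,166),18),("chan -x -y",(698,86),18),("spare",(346,414),36),("pink",(506,462),36),("ring4",(468,192),36),("r1",(260,254),36),("gear",(119,99),28)):
    w=ray(f,(p[0]+.5)/5-.5+205,(p[1]+.5)/5-.5+150,z)[:2];face=np.array([523.2,138.6])
    q=w-face;print(nm,w.round(1),"chan",round(165+q@d,1),round(q@n,1))
E
```

```text
tool axes cols
 [[ 0.354 -0.     0.935]
 [-0.935  0.001  0.354]
 [-0.001 -1.     0.   ]] [ 203.44662798 -537.31883825  237.93318904]
1 248 104.60027 24.31331585223186 -83.2622995392388
-1 237 104.64756 -24.704639078305284 -80.68216956890504
hub [524.9 -32.2] chan -0.4 42.5
armend [ 541.7 -105. ] chan -75.1 45.1
pin [596.6  -5.3] chan 7.1 -33.7
chan -x end +y [ 589.  -206.8] chan -185.7 25.6
chan -x -y [ 635.1 -195. ] chan -186.2 -22.0
spare [454.8   9.6] chan 58.0 99.4
pink [426.2 -77.2] chan -18.4 149.4
ring4 [576.  -61.9] chan -42.4 0.7
r1 [544.7  54.7] chan 78.4 0.9
gear [635.9 132.3] chan 129.8 -107.2
```

Emit:
carry_out --steps '[[[-1.6,0.3,3.2],[0,0.0,0],0],[[-3.2,0.8,6.4],[0,0.01,0],0],[[-4.8,1.4,9.6],[0,0.02,0],0],[[-6.4,2.1,12.8],[0,0.03,0],0],[[-8.0,2.8,16.0],[0,0.04,0],0],[[-9.6,3.5,19.2],[0,0.05,0],0],[[-11.2,4.2,22.4],[0,0.06,0],0],[[-12.8,4.9,25.6],[0,0.06,0],0],[[-14.4,5.6,28.8],[0,0.07,0],0],[[-16.0,6.3,32.0],[0,0.07,0],0],[[-17.6,7.0,35.2],[0,0.08,0],0],[[-19.2,7.7,38.4],[0,0.08,0],0],[[-20.8,8.4,41.6],[0,0.09,0],0],[[-22.4,9.1,44.8],[0,0.1,0],0],[[-24.0,10,48.0],[0,0.105,0],0],[[-25.6,11,51.0],[0,0.105,0],0],[[-25.6,11.8,51.0],[0,0.105,0],0],[[-25.6,11.8,51.0],[0,0.105,0],0]]' --squeeze 20

```text
t: 1.9
tcp_pos: [588.7, -116.9, 118.7]
tcp_rot: [-1.322, 1.02, -1.014]
contact_force: [-0.7, -1.0, 0.6]
grip_width: 0.004
```

```bash
cat >> h.py <<'E'
d=np.array([-.2538,.9673]);n=np.array([-.9673,-.2538]);O=np.array([564.6,-19.1])
def chan(w): q=np.array(w)[:2]-O;return np.round([q@d,q@n],1)
def st():
    from station import get_state
    s=get_state();Rm=R.from_rotvec(s["tcp_rot"]).as_matrix();F=s["contact_force"]
    print("t",round(float(s["t"]),2),"chan",chan(s["tcp_pos"]),"z",s["tcp_pos"][2].round(1),"yaw x",np.degrees(np.arctan2(Rm[1,0],Rm[0,0])).round(2),"F chan",(F[:2]@d).round(1),(F[:2]@n).round(1),F[2].round(1),"grip",s["grip_width"].round(3));return s
E
cat > look.py <<'E'
from h import *
from station import grab_frame
import sys
k=sys.argv[1];st()
f=grab_frame("top");np.savez(f"top{k}.npz",**f);c=f["pixels"][150:245,205:365,::-1];cv2.imwrite(f"pics/t{k}.png",cv2.resize(c,(800,475),interpolation=cv2.INTER_CUBIC))
s=grab_frame("side");np.savez(f"side{k}.npz",**s);c=s["pixels"][140:260,230:350,::-1];cv2.imwrite(f"pics/s{k}.png",cv2.resize(c,(600,600),interpolation=cv2.INTER_CUBIC))
E
python3 look.py 1
```

```text
Traceback (most recent call last):
  File "look.py", line 4, in <module>
    k=sys.argv[1];st()
                  ~~^^
  File "h.py", line 23, in st
    print("t",round(float(s["t"]),2),"chan",chan(s["tcp_pos"]),"z",s["tcp_pos"][2].round(1),"yaw x",np.degrees(np.arctan2(Rm[1,0],Rm[0,0])).round(2),"F chan",(F[:2]@d).round(1),(F[:2]@n).round(1),F[2].round(1),"grip",s["grip_width"].round(3));return s
                                                                                                                                                                                                                         ^^^^^^^^^^^^^^^^^^^^^
AttributeError: 'float' object has no attribute 'round'
```

```bash
sed -i 's/s\["grip_width"\].round(3)/round(float(s["grip_width"]),3)/' h.py; python3 look.py 1
```

```text
t 1.9 chan [-100.7    1.5] z 118.7 yaw x -75.18 F chan -0.8 1.0 0.6 grip 0.004
```

View pics/s1.png

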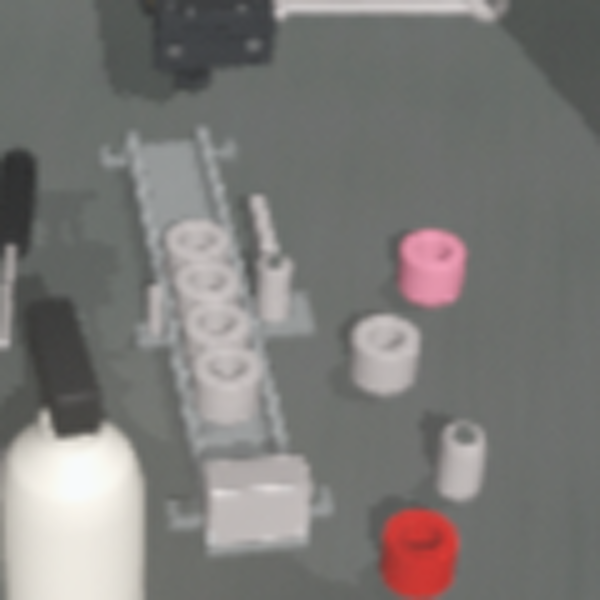

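View pics/t1.png

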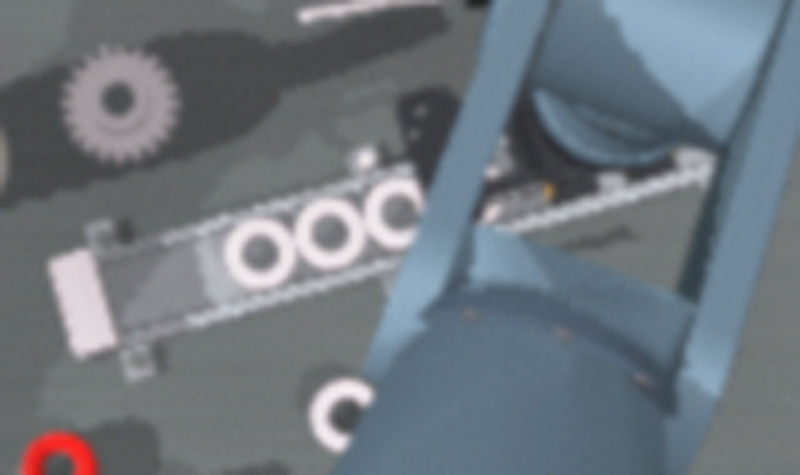

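The side view shows the shut fingertips at about (190,75) in line with the channel behind ring4, with nothing disturbed. Now I'll descend behind ring4.

Emit:
carry_out --steps '[[[0,1.5,0.1],[0,0,0],0],[[0,3.5,0.1],[0,0,0],0],[[0,5.5,0.1],[0,0,0],0],[[0,7.5,0.1],[0,0,0],0],[[0,9,0.1],[0,0,0],0],[[0,10,0.1],[0,0,0],0],[[0,10.4,0.1],[0,0,0],0],[[0,10.4,0.1],[0,0,0],0]]'

```text
t: 2.8
tcp_pos: [590.7, -117.8, 16.4]
tcp_rot: [-1.32, 1.019, -1.018]
contact_force: [0.7, -0.9, -0.2]
grip_width: 0.006
```

```bash
python3 look.py 2; python3 - <<'E'
from h import *
s=dict(np.load("side2.npz"))
for x in(-101,-83.5,-64.4):
  p=O+x*d; print(x,((proj(s,[*p,14])-[230,140]+.5)*5).round(), ((proj(s,[*p,36])-[230,140]+.5)*5).round())
E
```

```text
t 2.8 chan [-102.1   -0.2] z 16.4 yaw x -75.31 F chan -1.1 -0.5 -0.2 grip 0.006
-101 [186. 212.] [186. 185.]
-83.5 [189. 228.] [190. 201.]
-64.4 [194. 246.] [194. 219.]
```

View pics/s2.png

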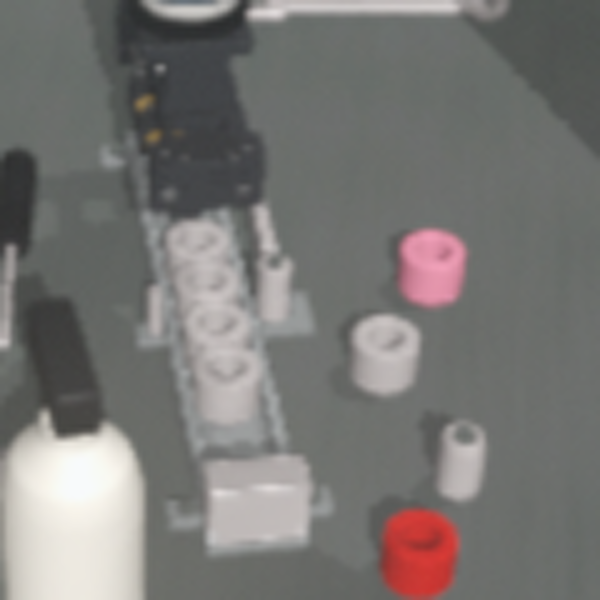

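The fingers are in the channel behind ring4, at side crop (205,205), and nothing has been touched. I'll start the push.

Emit:
carry_out --steps '[[[-0.5,0,0],[0,0,0],0],[[-1.0,0,0],[0,0,0],0],[[-1.4,0,0],[0,0,0],0],[[-1.7,0,0],[0,0,0],0],[[-2.0,0,0],[0,0,0],0],[[-2.3,0,0],[0,0,0],0],[[-2.6,0,0],[0,0,0],0],[[-2.9,0,0],[0,0,0],0],[[-3.2,0,0],[0,0,0],0],[[-3.5,0,0],[0,0,0],0],[[-3.8,0,0],[0,0,0],0],[[-4.1,0,0],[0,0,0],0],[[-4.4,0,0],[0,0,0],0],[[-4.7,0,0],[0,0,0],0],[[-5.0,0,0],[0,0,0],0],[[-5.3,0,0],[0,0,0],0],[[-5.6,0,0],[0,0,0],0],[[-5.9,0,0],[0,0,0],0],[[-6.2,0,0],[0,0,0],0],[[-6.5,0,0],[0,0,0],0]]'

```text
t: 4.9
tcp_pos: [574.5, -54.6, 16.9]
tcp_rot: [-1.32, 1.018, -1.018]
contact_force: [1.4, -5.6, 2.1]
grip_width: 0.007
```

```bash
python3 look.py 3
```

```text
t 4.9 chan [-36.9  -0.5] z 16.9 yaw x -75.28 F chan -5.8 0.0 2.1 grip 0.007
```

View pics/s3.png

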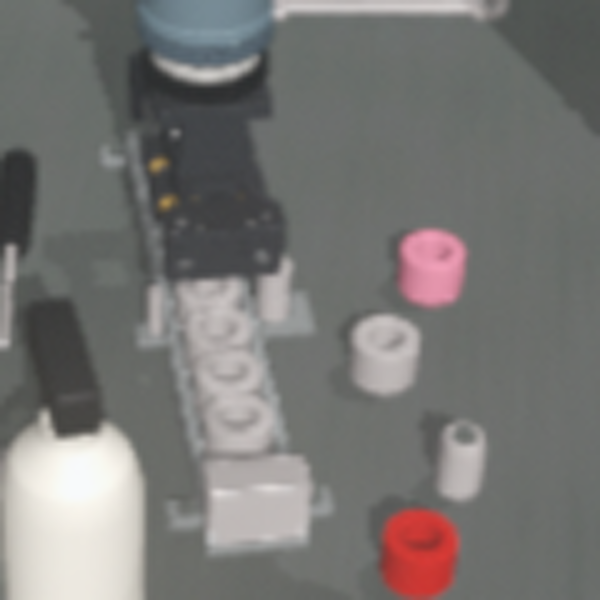

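View pics/t3.png

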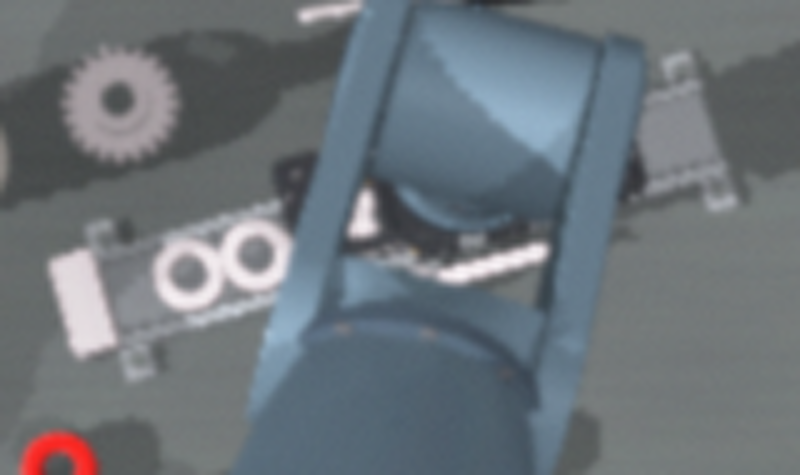

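The row is sliding at about 6 N, with ring1 now at top crop (188,274). Next, the remaining gap.

```bash
cat > ring1.py <<'E'
from h import *
import sys
f=dict(np.load(f"top{sys.argv[1]}.npz"));g=f["pixels"][:,:,::-1];g=cv2.cvtColor(g,cv2.COLOR_BGR2GRAY)
G=cv2.GaussianBlur(cv2.resize(g[150:245,205:365],None,fx=5,fy=5,interpolation=cv2.INTER_CUBIC),(5,5),1)
for x,y,r in cv2.HoughCircles(G,cv2.HOUGH_GRADIENT,1,50,param1=100,param2=18,minRadius=30,maxRadius=42)[0]:
    print(x,y,r,chan(ray(f,(x+.5)/5-.5+205,(y+.5)/5-.5+150,36)))
E
python3 ring1.py 0|sort; python3 ring1.py 3
```

```text
259.5 253.5 34.2 [76.6  0.2]
329.5 233.5 34.4 [36.1  0.4]
345.5 414.5 36.4 [56.  99.1]
400.5 212.5 36.6 [-5.1  0.2]
468.5 191.5 34.7 [-44.7  -0.4]
506.5 461.5 38.7 [-21.4 148.4]
189.5 272.5 36.3 [116.9  -0.5]
253.5 255.5 34.7 [80.1  0.3]
```

Emit:
carry_out --steps '[[[-0.2,0,0],[0,0,0],0],[[-0.5,0,0],[0,0,0],0],[[-0.8,0,0],[0,0,0],0],[[-1.1,0,0],[0,0,0],0],[[-1.4,0,0],[0,0,0],0],[[-1.6,0,0],[0,0,0],0],[[-1.8,0,0],[0,0,0],0],[[-2.0,0,0],[0,0,0],0],[[-2.1,0,0],[0,0,0],0],[[-2.2,0,0],[0,0,0],0],[[-2.3,0,0],[0,0,0],0],[[-2.4,0,0],[0,0,0],0]]'

```text
t: 6.2
tcp_pos: [568.4, -31.7, 16.9]
tcp_rot: [-1.32, 1.018, -1.018]
contact_force: [1.5, -5.6, 0.8]
grip_width: 0.009
```

```bash
python3 look.py 4; python3 ring1.py 4
```

```text
t 6.2 chan [-13.2  -0.5] z 16.9 yaw x -75.29 F chan -5.8 -0.0 0.8 grip 0.009
149.5 284.5 34.4 [140.1  -0.3]
214.5 260.5 40.2 [101.7  -3.1]
```

View pics/t4.png

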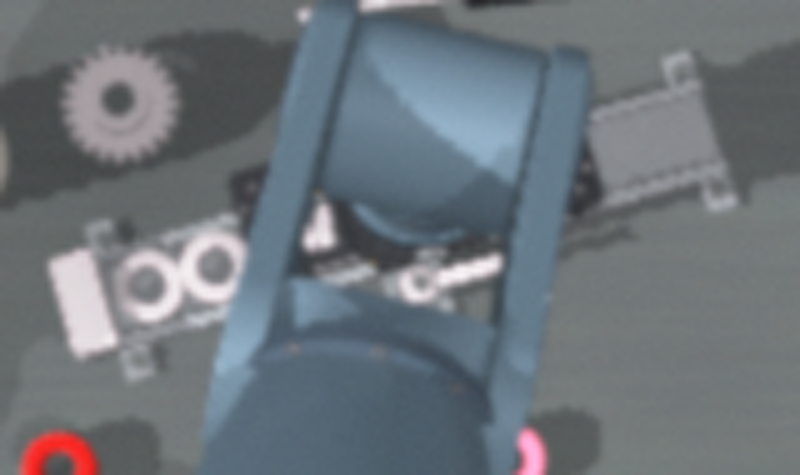

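Ring1 is at top crop (149,284), roughly 4 mm short of the stop. I'll creep the rest.

Emit:
carry_out --steps '[[[-0.1,0,0],[0,0,0],0],[[-0.2,0,0],[0,0,0],0],[[-0.3,0,0],[0,0,0],0],[[-0.35,0,0],[0,0,0],0],[[-0.35,0,0],[0,0,0],0]]'

```text
t: 6.8
tcp_pos: [567.5, -28.3, 16.8]
tcp_rot: [-1.32, 1.018, -1.018]
contact_force: [1.3, -4.0, 1.8]
grip_width: 0.006
```

Emit:
carry_out --steps '[[[-0.1,0,0],[0,0,0],0],[[-0.1,0,0],[0,0,0],0]]'

```text
t: 7.0
tcp_pos: [567.3, -27.4, 16.9]
tcp_rot: [-1.32, 1.017, -1.018]
contact_force: [1.8, -5.4, 0.9]
grip_width: 0.002
```

Emit:
carry_out --steps '[[[-0.1,0,0],[0,0,0],0],[[-0.1,0,0],[0,0,0],0]]'

```text
t: 7.2
tcp_pos: [567.5, -27.3, 17.0]
tcp_rot: [-1.32, 1.016, -1.02]
contact_force: [2.3, -9.2, 1.0]
grip_width: 0.008
```

Emit:
carry_out --steps '[[[-0.1,0,0],[0,0,0],0],[[-0.1,0,0],[0,0,0],0]]'

```text
t: 7.4
tcp_pos: [567.8, -27.1, 17.3]
tcp_rot: [-1.321, 1.015, -1.021]
contact_force: [2.9, -11.8, -0.4]
grip_width: 0.009
```

Emit:
carry_out --steps '[[[-0.1,0,0],[0,0,0],0],[[-0.1,0,0],[0,0,0],0]]'

```text
t: 7.6
tcp_pos: [568.1, -27.0, 17.6]
tcp_rot: [-1.321, 1.014, -1.022]
contact_force: [3.8, -15.1, 0.1]
grip_width: 0.006
```

```bash
python3 look.py 5; python3 ring1.py 5
```

```text
t 7.6 chan [-8.5 -1.4] z 17.6 yaw x -75.29 F chan -15.6 0.2 0.1 grip 0.006
140.5 288.5 34.6 [145.5   0.4]
```

View pics/t5.png

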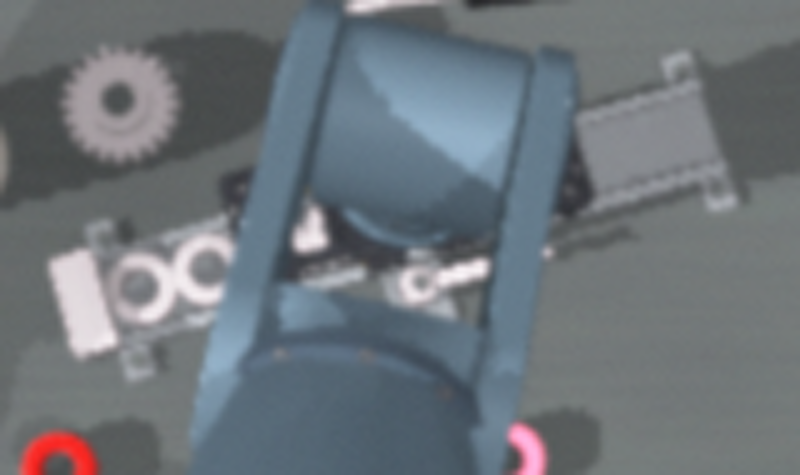

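View pics/s5.png

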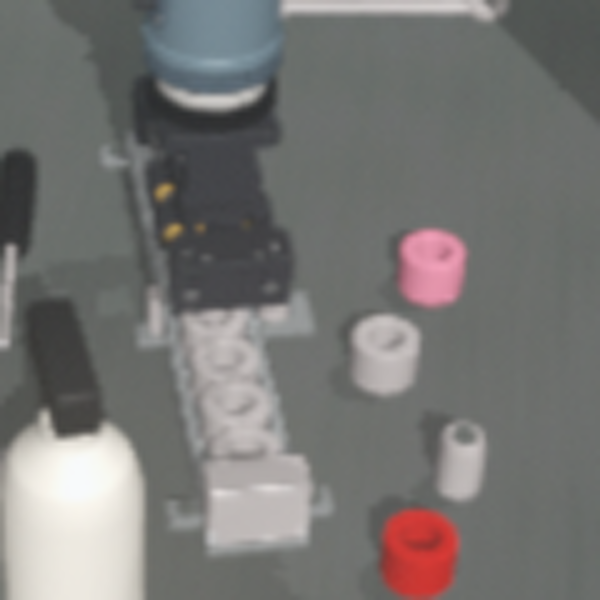

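The row has stalled against the stop: 15.6 N with no further motion, and ring1 at channel x≈145 (home is 145). I'll back off, lift, and move round to the outer side of the gate arm.

Emit:
carry_out --steps '[[[0.5,0,0],[0,0,0],0],[[1.5,0,0],[0,0,0],0],[[3.0,0,0],[0,0,0],0],[[4.0,-1.5,0],[0,0,0],0],[[4.5,-4,0],[0,0,0],0],[[5,-6,0],[0,0,0],0],[[5.5,-7.5,-0.5],[0,0,0],0],[[6,-7.5,-3],[0,0,0],0],[[6,-7.5,-5.5],[0,0,0],0],[[6,-7.5,-7.2],[0,0,0],0],[[6,-7.5,-7.2],[0,0,0],0]]'

```text
t: 8.8
tcp_pos: [509.6, -100.8, 91.1]
tcp_rot: [-1.32, 1.021, -1.017]
contact_force: [0.4, 0.3, -1.0]
grip_width: 0.003
```

```bash
python3 look.py 6; python3 ring1.py 6
```

```text
t 8.8 chan [-65.1  73.9] z 91.1 yaw x -75.36 F chan 0.1 -0.5 -1.0 grip 0.003
346.5 415.5 36.0 [55.6 99.8]
342.5 227.5 34.7 [28.3 -0.8]
273.5 248.5 33.8 [68.4 -0.3]
207.5 268.5 34.2 [1.067e+02 1.000e-01]
140.5 289.5 32.2 [145.7   0.9]
```

View pics/t6.png

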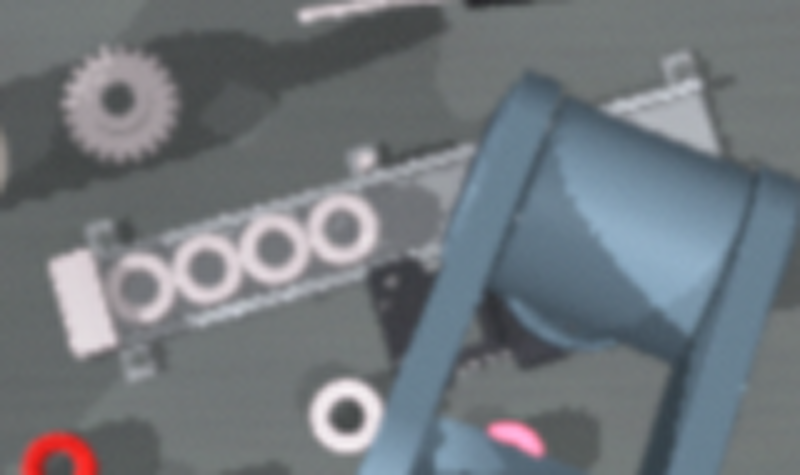

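View pics/s6.png

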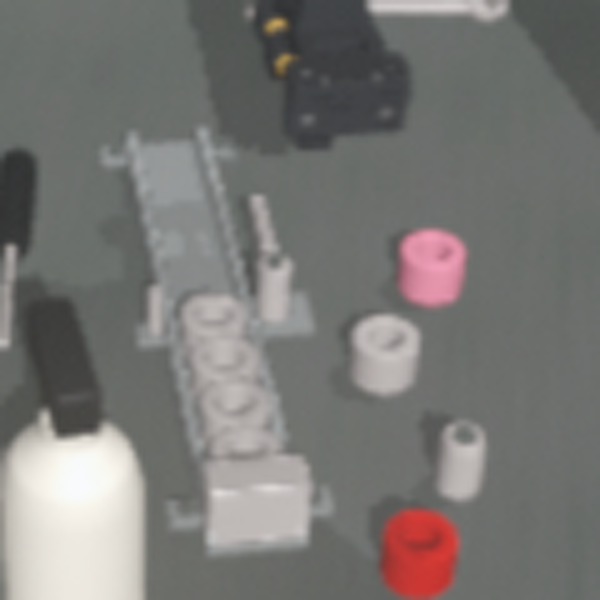

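The top view shows the row closed against the stop, with ring1 at (140,289) and ring4 at (343,228). The side view shows the gate still beside the channel and the fingers outside it. I'll descend and then sweep the gate.

Emit:
carry_out --steps '[[[0,1.5,0],[0,0,0],0],[[0,3.5,0],[0,0,0],0],[[0,5,0],[0,0,0],0],[[0,6,0],[0,0,0],0],[[0,6.4,0],[0,0,0],0],[[0,6.4,0],[0,0,0],0]]'

```text
t: 9.5
tcp_pos: [512.1, -100.4, 27.3]
tcp_rot: [-1.32, 1.018, -1.017]
contact_force: [-0.2, -0.3, 0.6]
grip_width: 0.01
```

```bash
python3 look.py 7
```

```text
t 9.5 chan [-65.3  71.4] z 27.3 yaw x -75.27 F chan -0.2 0.3 0.6 grip 0.01
```

View pics/s7.png

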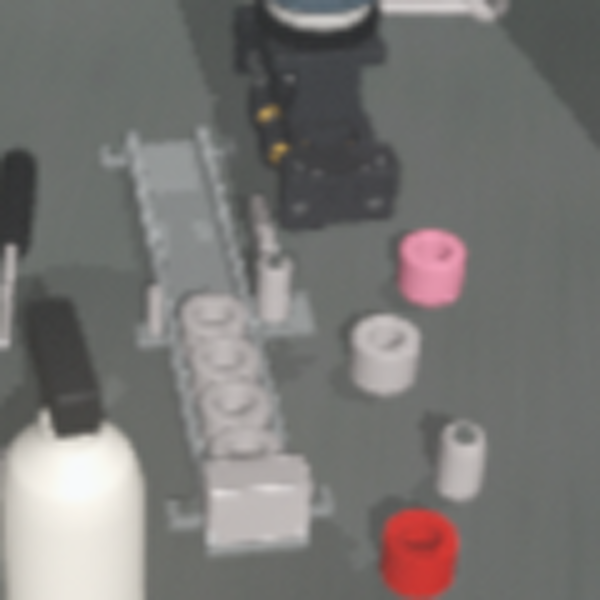

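Emit:
carry_out --steps '[[[0,0,0.3],[0,0,0],0],[[0,0,0.7],[0,0,0],0],[[0,0,1.1],[0,0,0],0],[[0,0,1.4],[0,0,0],0],[[0,0,1.7],[0,0,0],0],[[0,0,2.1],[0,0,0],0],[[0,0,2.5],[0,0,0],0],[[0,0,2.9],[0,0,0],0],[[-0.1,0,3.3],[0,0,0],0],[[-0.1,0,3.6],[0,0,0],0],[[-0.3,0,4.0],[0,0,0],0],[[-0.5,0,4.4],[0,0,0],0],[[-0.7,0,4.8],[0,0,0],0],[[-0.9,0,5.1],[0,0,0],0],[[-1.1,0,5.35],[0,0,0],0],[[-1.1,0,5.35],[0,0,0],0]]'

```text
t: 11.2
tcp_pos: [561.5, -76.0, 27.8]
tcp_rot: [-1.319, 1.017, -1.018]
contact_force: [-1.4, -0.1, -0.4]
grip_width: 0.006
```

```bash
python3 look.py 8
```

```text
t 11.2 chan [-54.2  17.5] z 27.8 yaw x -75.27 F chan 0.3 1.4 -0.4 grip 0.006
```

View pics/s8.png

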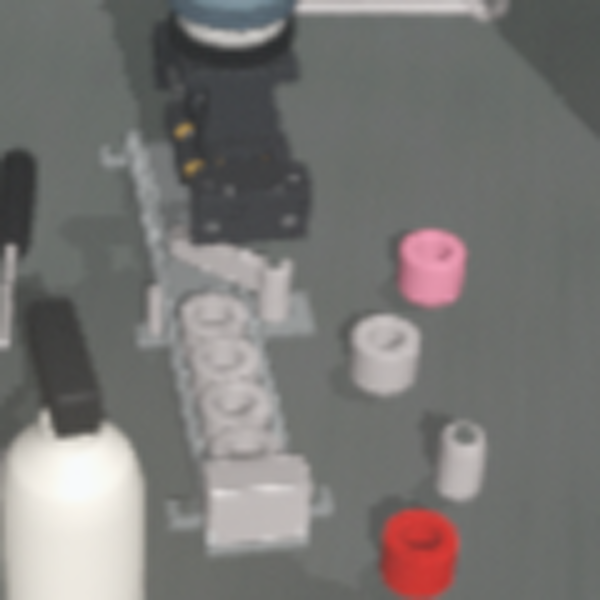

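View pics/t8.png

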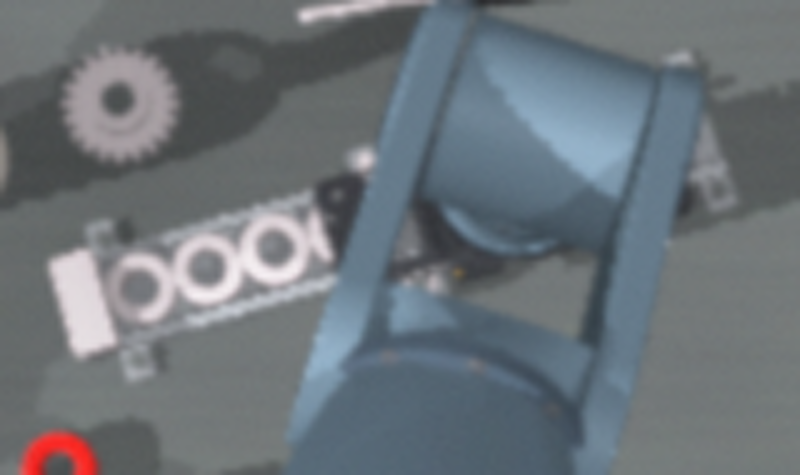

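The side view shows the arm pushed partway round, at (220,258), and about half across the channel. I'll continue the arc.

Emit:
carry_out --steps '[[[-0.2,0,0.2],[0,0,0],0],[[-0.45,0,0.4],[0,0,0],0],[[-0.75,0,0.65],[0,0,0],0],[[-1.0,0,0.8],[0,0,0],0],[[-1.3,0,1.0],[0,0,0],0],[[-1.6,0,1.15],[0,0,0],0],[[-1.85,0,1.25],[0,0,0],0],[[-2.1,0,1.35],[0,0,0],0],[[-2.3,0,1.45],[0,0,0],0],[[-2.55,0,1.5],[0,0,0],0],[[-2.8,0,1.55],[0,0,0],0],[[-2.95,0,1.6],[0,0,0],0],[[-3.0,0,1.6],[0,0,0],0]]'

```text
t: 12.6
tcp_pos: [568.8, -43.3, 27.7]
tcp_rot: [-1.32, 1.018, -1.018]
contact_force: [-0.7, -4.3, -1.0]
grip_width: 0.004
```

Emit:
carry_out --steps '[[[-0.1,0,0],[0,0,0],0],[[-0.2,0,0],[0,0,0],0],[[-0.2,0,0],[0,0,0],0]]'

```text
t: 12.9
tcp_pos: [568.8, -43.1, 27.8]
tcp_rot: [-1.321, 1.016, -1.02]
contact_force: [-0.5, -10.2, -2.5]
grip_width: 0.006
```

```bash
python3 look.py 9
```

```text
t 12.9 chan [-24.3   2.1] z 27.8 yaw x -75.28 F chan -9.7 3.1 -2.5 grip 0.006
```

View pics/s9.png

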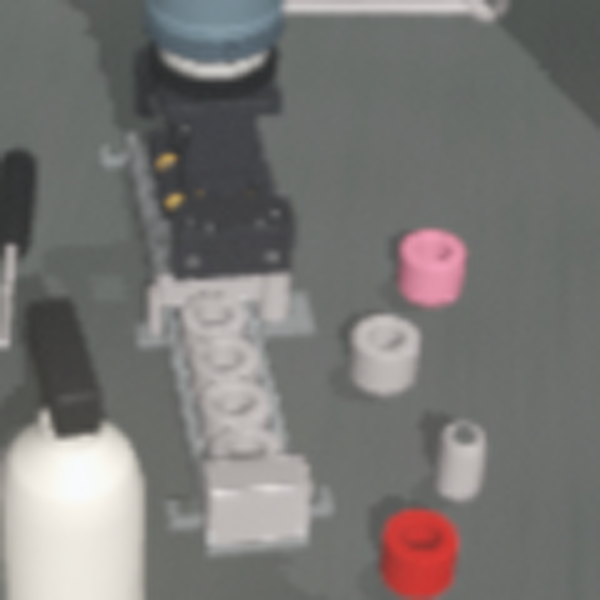

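The gate stopped at 10 N. I'll press a bit more to check it's at the hard limit, then back off and measure.

Emit:
carry_out --steps '[[[-0.1,0,0],[0,0,0],0],[[-0.2,0,0],[0,0,0],0],[[-0.3,0,0],[0,0,0],0],[[-0.3,0,0],[0,0,0],0]]'

```text
t: 13.4
tcp_pos: [568.7, -42.8, 27.9]
tcp_rot: [-1.323, 1.013, -1.024]
contact_force: [0.5, -20.2, -6.2]
grip_width: 0.006
```

```bash
python3 -c "
from h import *
st()"
```

```text
t 13.4 chan [-24.   2.] z 27.9 yaw x -75.28 F chan -19.6 4.6 -6.2 grip 0.006
```

Emit:
carry_out --steps '[[[0.5,0,0],[0,0,0],0],[[1.5,0,0],[0,0,0],0],[[3,0,0],[0,0,0],0],[[4,-2,0],[0,0,0],0],[[4.5,-5,0],[0,0,0],0],[[6,-8,0],[0,0,0],0],[[9,-11,0],[0,0,0],0],[[13,-13,0],[0,0,0],0],[[17,-14,0],[0,0,0],0],[[21,-14,0],[0,0,0],0],[[25,-14,0],[0,0,0],0],[[28,-14,0],[0,0,0],0],[[28,-14,0],[0,0,0],0]]'

```text
t: 14.7
tcp_pos: [638.7, -314.1, 167.5]
tcp_rot: [-1.319, 1.02, -1.022]
contact_force: [0.0, 0.4, 0.1]
grip_width: 0.003
```

```bash
python3 look.py 10; python3 ring1.py 10; python3 - <<'E'
from h import *
f=dict(np.load("top10.npz"));P=cloud(f)
Z=P[150:245,205:365,2]; cv2.imwrite("pics/hz10.png",cv2.resize(np.clip(Z*4,0,255).astype(np.uint8),(800,475),interpolation=cv2.INTER_NEAREST))
E
```

```text
t 14.7 chan [-304.1    3.2] z 167.5 yaw x -75.51 F chan 0.4 -0.1 0.1 grip 0.003
346.5 414.5 35.8 [55.4 99.3]
506.5 458.5 36.3 [-21.9 146.9]
343.5 228.5 34.9 [27.9 -0.1]
273.5 249.5 34.0 [68.5  0.3]
139.5 287.5 34.8 [145.9  -0.3]
206.5 265.5 36.9 [106.8  -1.6]
```

View pics/t10.png

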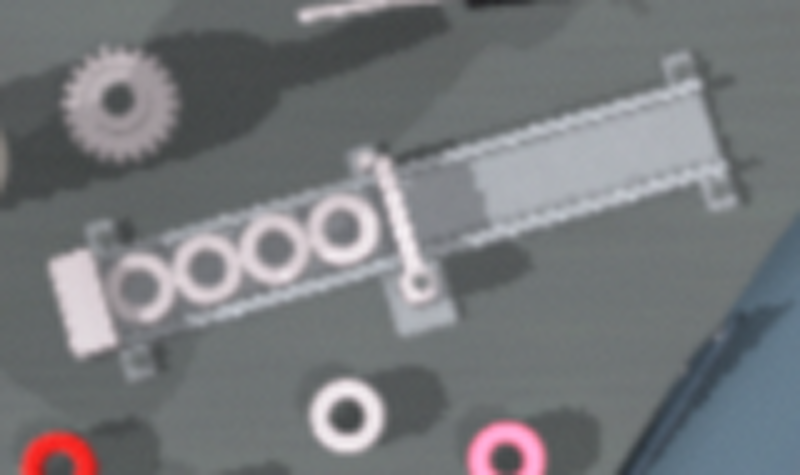

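View pics/s10.png

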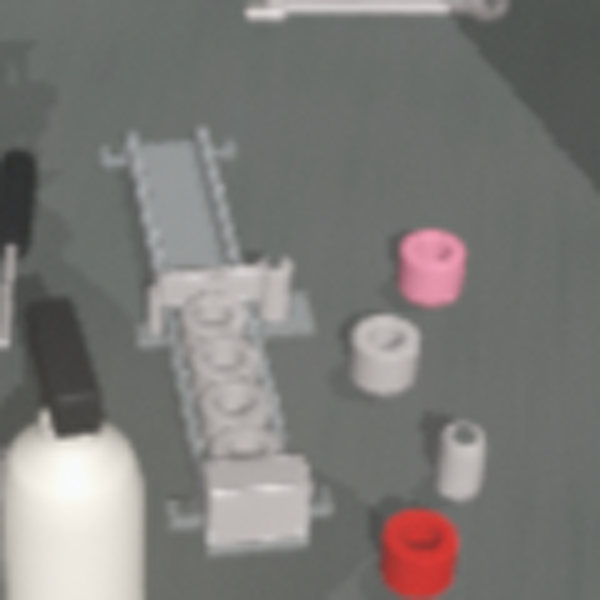

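View pics/hz10.png

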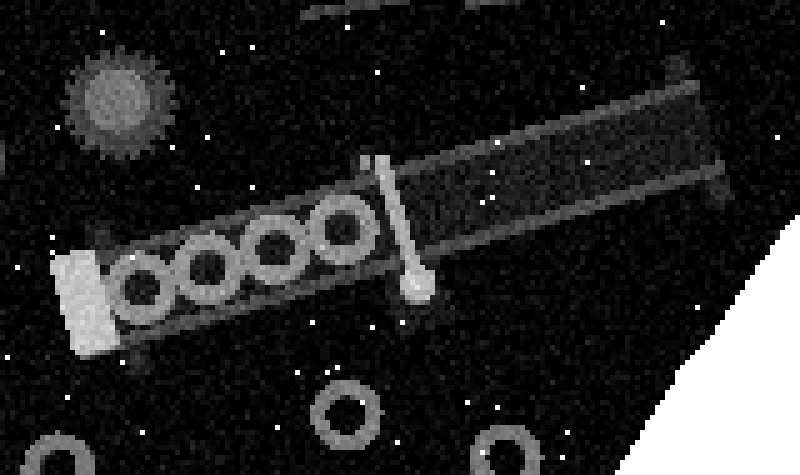

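```bash
python3 - <<'E'
from h import *
f=dict(np.load("top10.npz"));P=cloud(f);img=f["pixels"]
m=(P[...,2]>36)&(P[...,2]<50)&(img.min(2)>140)
ys,xs=np.nonzero(m);w=np.array([ray(f,x,y,42)[:2] for x,y in zip(xs,ys)])-O
c=np.stack([w@d,w@n],1);s=(abs(c[:,0]+3)<9)&(c[:,1]>-34)&(c[:,1]<32);c=c[s]
l=cv2.fitLine(c.astype(np.float32),cv2.DIST_HUBER,0,.01,.01).ravel();print(len(c),l,np.degrees(np.arctan2(l[0],l[1])), "x range",np.percentile(c[:,0],[2,98]))
# scenery change check
a=np.load("top0.npz")["pixels"].astype(int);b=img.astype(int);
D=(abs(a-b).max(2)>90).astype(np.uint8);n_,_,st_,ce=cv2.connectedComponentsWithStats(D)
print([(ce[i].round(),st_[i,4]) for i in range(1,n_) if st_[i,4]>8 and ce[i][1]<255])
E
```

```text
71 [ 7.4370299e-04 -9.9999970e-01 -2.6083882e+00 -5.1100582e-01] 179.95738 x range [-6.51546507  1.50607415]
[(array([431., 107.]), np.int32(858)), (array([492., 125.]), np.int32(448)), (array([457., 127.]), np.int32(122)), (array([495., 140.]), np.int32(29)), (array([295., 189.]), np.int32(44)), (array([289., 192.]), np.int32(20)), (array([418., 203.]), np.int32(266)), (array([284., 192.]), np.int32(14)), (array([275., 194.]), np.int32(10)), (array([261., 199.]), np.int32(15)), (array([303., 203.]), np.int32(67))]
```

```bash
python3 - <<'E'
from h import *
cv2.imwrite("pics/full10.png",cv2.resize(np.load("top10.npz")["pixels"][:,:,::-1],(800,600)))
E
```

```text
(no output)
```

View pics/full10.png

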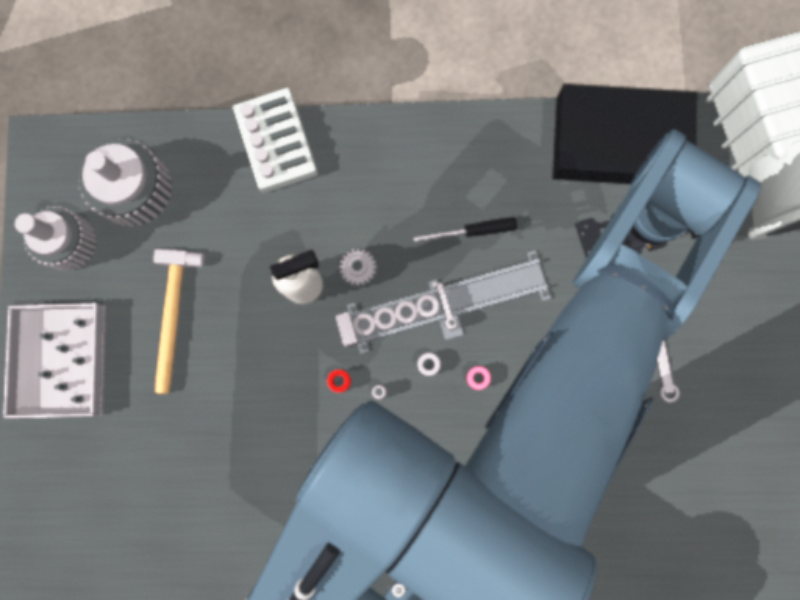

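The full top view shows the row home at (365..428, 322..306) and the gate across at (445,305). Every bystander in view is where it was, and the arm is clear of everything. Handing in.

```bash
python3 -c "
from station import *
print(get_state()['contact_force'],close_job())"
```

```text
the job is handed in; nothing more can be done
[ 0.55226226  0.82879877 -0.60684054] None
```

The row of four rings is home against the end stop and the gate lies fully across the channel behind it. I handed the job in at about 14.8 s, with the arm well clear.

- **Row:** I pushed only the rearmost ring, from behind with the shut fingertips. The row slid at about 6 N and stalled against the stop at 15.6 N. The last pictures put the ring centres at channel x ≈ 146, 107, 68.5 and 28 mm.
- **Gate:** I swept it round with the fingertips from its outer side until it stopped hard at 20 N. A line fitted to the arm is square to the channel within 0.1°, with its centre at x ≈ -2.6 mm (nominal -3).
- **Surroundings:** The spare ring, tools and other parts look unmoved. The arm partly hides the wrench in the last top view, but its visible end has not moved.
- **Disagreement in the checks:**
  - Ring4 measured 28 mm rather than the nominal 25.
  - From the gate stop to the row stop, the fingertip moved about 3.5 mm further than the nominal 12 mm.
  - I did not resolve this. The circle fits scatter by 1–2 mm, and both the colour and height images show the rings touching each other and the stop.

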